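# Load the battery dock and lock its carriage home

## Robot

A 6-joint arm with a two-finger parallel gripper is mounted at the origin on the work surface. World frame = base frame: x ahead of the robot, y to its left, z up, the work surface at z = 0. Lengths are in mm, angles in degrees, forces in N, time in s.
With the tool pointing down it reaches from about 300 to 850 mm from the base axis. Payload 4.2 kg.
Tool frame: the origin (TCP) lies between the finger pads; the fingertips stand 19 mm ahead of it and the grasp point (between the pads) is the TCP; z points along the fingers, x is the direction in which the jaws open and shut, and the axes are right-handed (so a half turn about z gives the same grasp; the last joint's range is limited). The gripper opens to 91 mm and grips with 3 to 60 N. Pads are 32 mm wide; open, the fingers measure 118 mm over their backs; the gripper's body (76 mm by 178 mm) begins 60 mm behind the grasp point.
Start: joints at [-75.802, 18.312, 89.639, -0, 72.044, -1.146], TCP at [152.153, -554.518, 232.976] pointing down, gripper open.
Joint ranges: [-177.97, 177.97], [-48.28, 115.42], [12.27, 149.76], [-77.06, 257.06], [2.81, 150.46], [-146.56, 146.56]. Speed limits (degrees/s): [147.25, 147.25, 180, 180, 180, 180].

## Interface

Orientations are given as [roll, pitch, yaw] about the fixed x, y, z axes, in that order (R = Rz(yaw) Ry(pitch) Rx(roll)).
In Python, from workcell import sensors, grab_frame, env gives the robot as it stands.
- The arm moves only by the tool servo_tool, never from a script. Its argument "motion" is one flat list of numbers, 7 for each row, row after row: the shift along the world's x, y, z in mm, then the turn, a rotation vector about the world's x, y, z in rad, then the opening in per cent of the stroke, from 0 (shut) to 100 (fully open). In form: [x, y, z, rx, ry, rz, grip, x, y, z, rx, ry, rz, grip, ...]. A call has 1 to 10 rows; each row shifts and turns the commanded pose from where the row before left it; what a row does not reach is not made up. A row lasts 1/12 s, in which the tool goes at most 41.7 mm and 7.16 degrees, less where a joint would pass 70% of its speed; a pose out of reach is approached as far as the arm can. A call with a gripper value outside its range is refused whole. The fingers move at their own pace and stop on an object; "newtons" is the grip in N (left out, the last holds). Time passes only in rows, so rows that do not move let the fingers close. It gives the time, the measured TCP pose, the force and the opening at its end, in the units of the state.
- sensors.state(): the state, without advancing time (a new reading comes with each control period).
- grab_frame(name): name is "side" or "top"; returns a dict with "image" (384x512x3 uint8, red, green, blue), "depth" (384x512 float32, mm along the optical axis (not along the pixel's ray), 0 where there is no reading), "fx", "fy", "cx", "cy" (pixels), "extrinsics" (4x4, takes a point from camera to world coordinates). Camera axes: x right, y up, looking along -z (the intrinsics and any distortion apply to the point x, -y, -z); pixel columns grow to the right and rows downward; lengths in mm; the calibration is good to about 2 mm. A picture is of the moment at which its call begins.
- env.job_done(): hands the job in, once; it reports no verdict.
The state is a dict: "time_s": time; "qpos": joint angles; "qvel": joint speeds; "effort": joint torques, N m; "ee_pos": TCP position; "ee_rot": TCP orientation; "force": force on the tool from outside, world axes, zero at the start; "torque": the same for the moment, N m; "gripper_width": finger opening in mm.
Only numpy, scipy, OpenCV 4.12 (cv2) and the standard library are available. Lean on these libraries where they do the work, as an engineer would, in place of code of your own. Each camera call takes 0.05 s, during which the arm holds its last target.

## Task

Put every battery pack from the bench upright into a bay of the dock's carriage, one pack to a bay, and press all three hinged covers down until they snap shut and stay shut, the cover of an empty bay too. Only when all that is done, push the carriage fully home towards the charger head, and after that flip the cam lever all the way over to lock it. Leave the bottle, the can, the spanner and the propeller alone.

Things in the scene. Friction and masses are not known exactly. Their poses are not given: they have to be found in the camera images.
- pack0: battery pack: black plastic block with grey top, 100 long (its x) x 48 wide (its y) x 46 high, 0.45 kg; origin at the centre of its underside, z up; the two ends are alike. Two or three packs are present; any pack may go into any bay. Best gripped across its 48 mm width by the upper 25 mm
- pack1: another battery pack, the same
- pack2: another battery pack, the same
- dock: battery dock fixed to the bench: dark base plate 150 (x) x 470 (y) x 8, two rails, a grey charger head (150 x 50 x 85 high) at its +y end, a sliding carriage on the rails. Origin on the bench, mid-way between the rails, 235 mm from the charger head's centre. Its x points away from the robot (yaw varies a little), its y towards the charger head; bays, covers and lever follow these axes
- carriage (a joint): slide of the grey carriage (150 x 300, rim 51 above the bench) along the dock's +y: 0 = pulled out for loading (as at the start), 0.100 = fully home at the charger head. Moves with about 3 N, stays where it is left
- carriage_handle (a point): middle of the steel handle bar (14 mm thick, 90 long along the dock's x, 65 above the bench) on the -y end of the carriage, 40 mm out from its end wall; push it along the dock's +y
- bay0 (a point): centre of the inner floor of the bay farthest from the charger head, 35 above the bench. A bay holds one pack lengthwise along the dock's x: 116 x 65 inside, open top, rim 16 high, beyond the rim a post 48 high on the robot's side (hinge) and one 54 high on the far side (sprung catch). Bays are 95 mm apart
- bay1 (a point): the same for the middle bay
- bay2 (a point): the same for the bay nearest to the charger head
- cover0 (a joint): hinge of the cover over bay0: aluminium flap 134 long, 44 wide, 4 thick, with a 13 mm tongue at its free end. 0 = shut, level over the pack, held by a snap catch; about 1.7 = open, leaning slightly to the robot. Sprung: let go before the catch has snapped (below 0.03) it springs open again. Press its upper face 110 to 130 mm from the hinge; the catch takes about 6 N
- cover1 (a joint): the same for the cover over bay1
- cover2 (a joint): the same for the cover over bay2
- cover0_hinge (a point): middle of the hinge axis of cover0, 87 above the bench, 67 mm from the bay's centre towards the robot; the axis runs along the dock's y and the flap swings up and towards the robot as it opens
- cover1_hinge (a point): the same for cover1
- cover2_hinge (a point): the same for cover2
- lever (a joint): cam lever at the far (+x) side of the dock, turning about the dock's x axis: 0 = free, leaning 0.75 rad from upright to the dock's -y; 1.5 = locked, leaning 0.75 rad to +y towards the charger head. Stays where it is left; needs about 2 N at the grip. Its nose rises behind the carriage's end and can do so only when the carriage is home
- lever_pivot (a point): point on the lever's axis under its grip, 16 above the bench
- lever_tip (a point): near the end of the lever's black round grip (20 mm thick, its end cap reaches 10 mm past this point), 100 mm from the pivot
- cleaner: bystander: white bottle 60 across, 160 high; origin at its underside
- grease_can: bystander: steel can 80 across, 90 high; origin at its underside
- spanner: bystander: spanner lying on the bench; origin at its underside
- propeller: bystander: dark three-bladed propeller lying on its hub, 190 across, 70 high; origin at its underside
There are look-alikes about, which are no part of the job. Leave any green or orange look-alike of the pack1 alone.

How it is judged:
By the outcome, as a careful person would: the job done as asked, in the order asked, and still so for the second after the job is handed in, with the robot touching nothing.
Of pack0, pack1, pack2 only 2 to 3 are there at a start; the rules pass over those that are not, and their reading is None.
At some moment in a run one of pack0, pack1, pack2 may be knocked a few centimetres aside while the robot is not near it.
Once in a run the grip may slacken for a moment while it holds something.
It also fails if it takes over 210 s, if anything falls off the work surface, if the arm or the gripper's body presses on something with over 40 N, if the wrist force passes 120 N, or if a joint passes its speed limit or range.

## Working session

There is one attempt and no reset: what is moved stays moved. The work goes in short steps, Python scripts to look and compute and a tool call to move; the robot and the scene stay as the last step left them, time stands still between calls to the robot, and variables do not carry over. Pictures are saved under pics/ and viewed, and the job is handed in when it is done.

Besides the shell and the picture viewer there is one more tool, called after "Emit:" as name(argument=value, ...) on one line, values as JSON. servo_tool: Moves the arm, as the interface text tells. Its arguments: {"type":"object","properties":{"motion":{"type":"array"},"newtons":{"type":"number"}},"required":["motion"]}

```bash
ls; mkdir -p pics
cat > h.py <<'E'
import numpy as np, cv2, time
from workcell import sensors, grab_frame, env
def save(n,img): cv2.imwrite('pics/'+n,cv2.cvtColor(img,cv2.COLOR_RGB2BGR))
def pts(f):
    h,w=f['depth'].shape; v,u=np.mgrid[0:h,0:w]; d=f['depth']
    P=np.stack([(u-f['cx'])/f['fx']*d,-(v-f['cy'])/f['fy']*d,-d,np.ones_like(d)],-1)
    return (P@np.array(f['extrinsics']).T)[...,:3]
E
python3 - <<'E'
from h import *
print(sensors.state())
for n in('side','top'):
    f=grab_frame(n); save(n+'0.png',f['image']); np.save(n+'0.npy',pts(f)); print(n,f['fx'],f['fy'],f['cx'],f['cy'],np.round(f['extrinsics'],3), [k for k in f])
E
```

```text
pics
{'time_s': 0.0, 'qpos': array([-7.58018849e+01,  1.83525736e+01,  8.97076509e+01,  2.71392869e-04,
        7.20434517e+01, -1.14569883e+00]), 'qvel': array([ 0.02453164, -0.05116814, -0.03409529,  0.04160469,  0.08436028,
        0.03790483]), 'effort': array([-1.46188762e-03, -4.12465310e+01, -2.31974548e+01,  7.25170271e-02,
        4.59424895e-02, -1.48037807e-04]), 'ee_pos': array([ 152.0377411 , -554.03855972,  232.10246954]), 'ee_rot': array([-1.79997669e+02,  1.03650371e-01, -7.46562679e+01]), 'force': array([0.14208834, 0.91051193, 0.47090161]), 'torque': array([-0.05521928,  0.00637609,  0.03125159]), 'gripper_width': 91.15916518356573}
side 389.80830955890315 389.80830955890315 246.19260939224367 197.00305476457555 [[-8.38000e-01  3.01000e-01 -4.56000e-01 -1.23722e+02]
 [-5.46000e-01 -4.78000e-01  6.88000e-01  9.55650e+02]
 [-1.10000e-02  8.25000e-01  5.64000e-01  8.84504e+02]
 [ 0.00000e+00  0.00000e+00  0.00000e+00  1.00000e+00]] ['image', 'depth', 'fx', 'fy', 'cx', 'cy', 'extrinsics']
top 418.9314608363239 418.9314608363239 253.5074173744968 185.19367243562814 [[ 2.500000e-02  9.840000e-01 -1.740000e-01  2.646060e+02]
 [-1.000000e+00  2.300000e-02 -1.600000e-02 -3.100100e+01]
 [-1.100000e-02  1.740000e-01  9.850000e-01  1.543849e+03]
 [ 0.000000e+00  0.000000e+00  0.000000e+00  1.000000e+00]] ['image', 'depth', 'fx', 'fy', 'cx', 'cy', 'extrinsics']
```

View pics/side0.png

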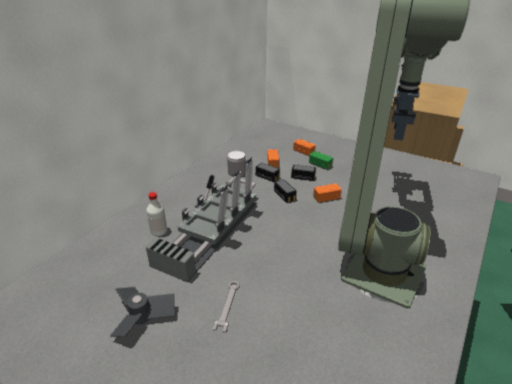

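View pics/top0.png

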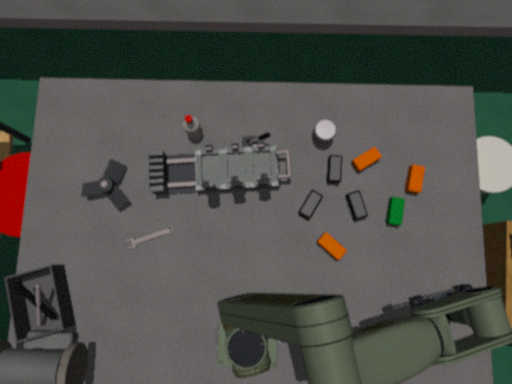

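The top view shows three black packs at about (311,204), (335,169) and (357,206). The look-alikes are orange at (366,159), (415,179) and (332,246), and green at (396,211). The dock spans (150–290, 145–195), the lever is at (257,138), and the handle is at (285,165). Next I'll crop and measure.

Run:
```python
from h import *
f=grab_frame('top'); im=f['image']; P=pts(f); np.save('top0.npy',P)
save('c1.png',cv2.resize(im[110:260,140:430],None,fx=2.7,fy=2.7,interpolation=cv2.INTER_CUBIC))
g=grab_frame('side'); save('c2.png',cv2.resize(g['image'][120:290,130:360],None,fx=3.4,fy=3.4,interpolation=cv2.INTER_CUBIC))
# packs: z 35..55
for (u,v) in [(311,204),(335,169),(357,206),(366,159),(396,211)]: print(u,v,P[v,u].round(1),im[v,u])
m=((P[...,2]>38)&(P[...,2]<52)&(im.max(2).astype(int)<110)&((im.max(2).astype(int)-im.min(2))<25)).astype(np.uint8)
m[:, :296]=0; m[:, 380:]=0; m[:150]=0; m[230:]=0
n,l,s,c=cv2.connectedComponentsWithStats(m)
for i in range(1,n):
    if s[i,4]>60:
        q=P[l==i]; r=cv2.minAreaRect(q[:,:2].astype(np.float32)); print(s[i],q.mean(0).round(1),r)
```

```text
311 204 [ 465.7 -216.    44. ] [100  99  98]
335 169 [ 595.6 -302.5   48.9] [103  98  97]
357 206 [ 463.  -382.2   39.3] [98 95 97]
366 159 [ 637.9 -418.2   39.2] [195  90   0]
396 211 [ 448.1 -521.3   40.3] [ 15 114  43]
[328 155  14  28 337] [ 599.  -301.9   44.6] ((599.038818359375, -302.3141784667969), (48.7057991027832, 100.32200622558594), 88.02110290527344)
[299 190  24  29 350] [ 465.4 -213.6   44.5] ((466.07958984375, -213.84353637695312), (47.33950424194336, 99.63876342773438), 59.762569427490234)
[347 191  21  29 353] [ 466.2 -381.2   44.4] ((467.30487060546875, -381.2377014160156), (99.34153747558594, 48.7624397277832), 18.473913192749023)
```

View pics/c1.png

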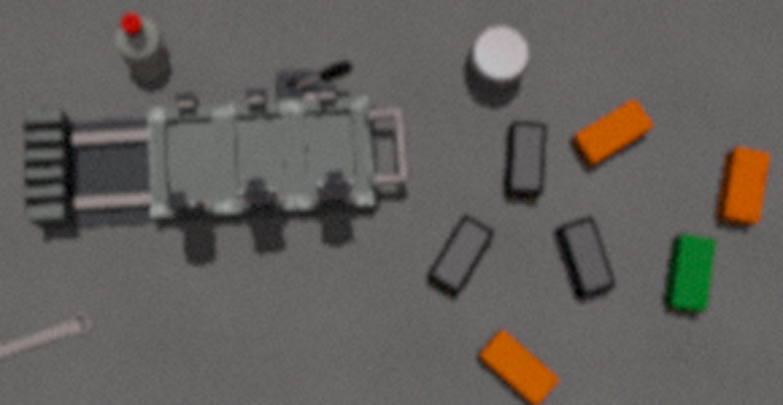

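View pics/c2.png

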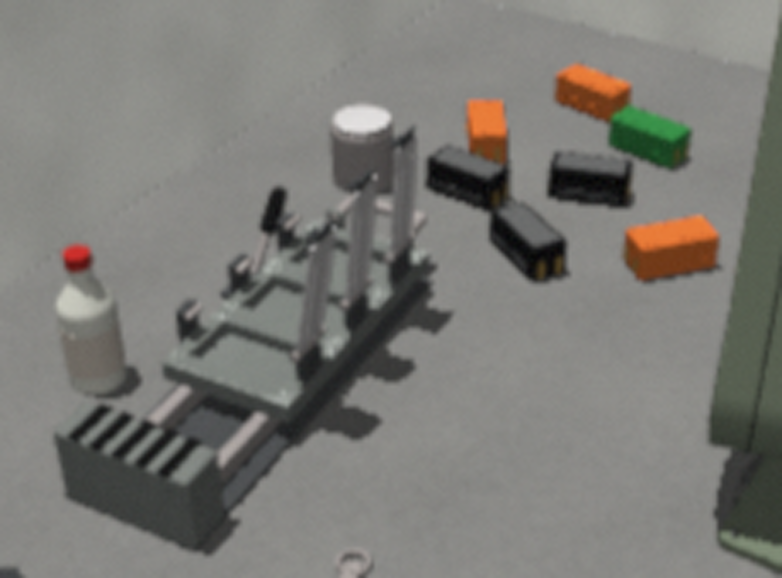

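Run:
```python
from h import *
P=np.load('top0.npy'); 
def comp(zl,zh,box,mn=20):
    m=((P[...,2]>zl)&(P[...,2]<zh)&(P[...,0]>box[0])&(P[...,0]<box[1])&(P[...,1]>box[2])&(P[...,1]<box[3])).astype(np.uint8)
    n,l,s,c=cv2.connectedComponentsWithStats(m)
    for i in range(1,n):
        if s[i,4]>mn:
            q=P[l==i]; r=cv2.minAreaRect(q[:,:2].astype(np.float32)); print((zl,zh),s[i],q.mean(0).round(1),np.round(r[0],1),np.round(r[1],1),round(r[2],2), 'x',q[:,0].min().round(),q[:,0].max().round(),'y',q[:,1].min().round(),q[:,1].max().round())
print('head');comp(75,95,(450,750,200,450))
print('rim');comp(44,58,(450,750,-200,300))
print('base');comp(5,13,(450,720,-200,300))
print('handle');comp(56,80,(480,720,-180,-80),5)
print('carr');comp(28,58,(450,750,-200,300))
print('lever/catch');comp(60,140,(600,760,-150,250),5)
Q=np.load('side0.npy'); P=Q
print('side: flaps/lever'); comp(60,300,(450,760,-150,250),8)
```

```text
head
(75, 95) [184 129  14   6  24] [713.5 221.5  83.8] [714.8 225.8] [47.4 13.1] 86.73 x 708.0 723.0 y 202.0 249.0
(75, 95) [149 150  16  42 590] [566.2 341.3  84.5] [567.7 341.2] [149.8  53.3] 4.61 x 493.0 644.0 y 312.0 373.0
rim
(44, 58) [ 195  146   84   45 1447] [597.4  61.   49.8] [592.3  58.8] [152.8 300.1] 5.21 x 505.0 677.0 y -96.0 211.0
base
(5, 13) [241 138   7  10  34] [702.7  34.1   8.4] [700.9  32.2] [33.9 19. ] 19.36 x 683.0 718.0 y 22.0 45.0
(5, 13) [173 154  22   5  62] [641.8 257.9   8.7] [641.2 260. ] [16.1 79.1] 2.65 x 632.0 651.0 y 220.0 299.0
(5, 13) [172 162  24  21 303] [577.4 257.9   8.2] [577.9 257.9] [72.8 88.1] 6.05 x 541.0 618.0 y 212.0 300.0
(5, 13) [171 186  26   8  95] [513.1 250.4   8.5] [511.6 253.5] [24.2 92.1] 5.03 x 500.0 527.0 y 207.0 300.0
handle
(56, 80) [275 150  16  30 195] [ 606.2 -117.8   68.9] [ 605.6 -112.1] [108.3  51.8] 5.39 x 550.0 659.0 y -138.0 -82.0
carr
(28, 58) [187 127  15  11  41] [718.6 212.6  42.6] [721.5 214.4] [22.2 58.2] 28.4 x 708.0 745.0 y 194.0 245.0
(28, 58) [246 137  13   6  31] [703.6   0.9  38.4] [705.    1.8] [44.6 
[... 833 characters left out ...]
171.0
(60, 140) [275 150  16  17 104] [ 637.6 -116.5   69.1] [ 628.9 -109.5] [61.1 51.3] 5.13 x 600.0 659.0 y -138.0 -82.0
side: flaps/lever
(60, 300) [215 157  41  75 973] [520.5  49.3 142.6] [548.7  12.2] [109.5 329.4] 25.25 x 488.0 657.0 y -139.0 178.0
(60, 300) [207 176  11  16 100] [691.1 -32.8  79. ] [689.3 -30.3] [36.8 57.4] 54.22 x 663.0 713.0 y -60.0 -16.0
(60, 300) [147 192  19  32 337] [724.3 231.7 108.8] [728.4 226.9] [50.4 46.7] 81.88 x 704.0 755.0 y 202.0 250.0
(60, 300) [197 195   8  10  45] [666.2  69.   75.6] [666.7  67.7] [19.9 29.5] 2.51 x 656.0 677.0 y 53.0 82.0
(60, 300) [182 209   8   9  48] [657.9 163.4  75.4] [657.9 161.1] [28.5 17.7] 85.57 x 649.0 668.0 y 146.0 175.0
```

Emit:
servo_tool(motion=[32,18,-6,0,0,-0.03,100,32,18,-6,0,0,-0.03,100,32,18,-6,0,0,-0.03,100,32,18,-6,0,0,-0.03,100,32,18,-6,0,0,-0.03,100,32,18,-6,0,0,-0.03,100,32,18,-6,0,0,-0.03,100,32,18,-6,0,0,-0.03,100,32,18,-6,0,0,-0.03,100,32,18,-6,0,0,-0.03,100], newtons=30)

```text
time_s: 1.03
ee_pos: [473.5, -373.3, 172.6]
ee_rot: [180.0, 0.0, -91.9]
force: [0.1, -0.5, -0.3]
gripper_width: 91.4
```

```bash
cat >> h.py <<'E'
def packs():
    f=grab_frame('top'); im=f['image'].astype(int); P=pts(f)
    m=((P[...,2]>38)&(P[...,2]<52)&(im.max(2)<125)&((im.max(2)-im.min(2))<25)&(P[...,1]<-150)&(P[...,1]>-600)&(P[...,0]>300)&(P[...,0]<760)).astype(np.uint8)
    n,l,s,c=cv2.connectedComponentsWithStats(m)
    for i in range(1,n):
        if s[i,4]>100:
            q=P[l==i]; (c,(w,h),a)=cv2.minAreaRect(q[:,:2].astype(np.float32))
            L=a if w>h else a-90   # length dir
            print('pack',np.round(c,1),round(max(w,h)),round(min(w,h)),'lenDir',round(L,1),'yaw(width)',round((L-90+180)%180-180,1),'z',q[:,2].max().round(1))
    return f
E
python3 - <<'E'
from h import *
f=packs(); save('t1.png',f['image'])
E
```

```text
pack [ 599.9 -302.8] 101 48 lenDir -3.6 yaw(width) -93.6 z 51.8
pack [ 465.9 -213.9] 99 48 lenDir -30.0 yaw(width) -120.0 z 51.7
```

View pics/t1.png

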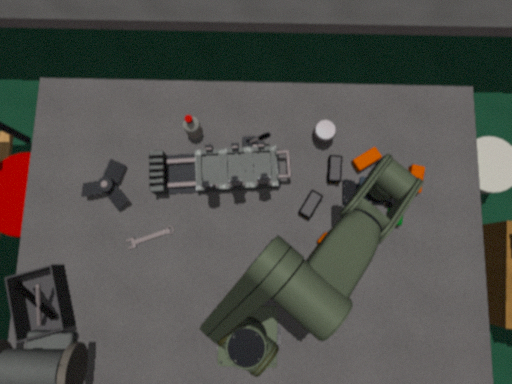

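The top view shows the two visible packs unchanged at (335,169) and (311,204). The arm hides the third.

Emit:
servo_tool(motion=[31,18,-5,0,0,0,100,31,18,-5,0,0,0,100,31,18,-10,0,0,0,100,31,17,-10,0,0,0,100,1.5,0,-25,0,0,0,100,0,0,-30,0,0,0,100,0,0,-25,0,0,0,100,0,0,-20,0,0,0,100,0,0,0,0,0,0,100])

```text
time_s: 1.83
ee_pos: [594.5, -301.9, 37.8]
ee_rot: [179.5, 0.2, -91.8]
force: [-1.5, 0.9, -0.0]
gripper_width: 91.0
```

Emit:
servo_tool(motion=[4,0,2,0,0,0,100,0,0,0,0,0,0,40,0,0,0,0,0,0,30,0,0,0,0,0,0,30,0,0,0,0,0,0,30,0,0,0,0,0,0,30], newtons=40)

```text
time_s: 2.33
ee_pos: [601.9, -303.7, 45.9]
ee_rot: [-179.9, -0.0, -91.8]
force: [0.6, 0.0, 0.7]
gripper_width: 60.4
```

Emit:
servo_tool(motion=[0,0,0,0,0,0,30,0,0,0,0,0,0,30,0,0,0,0,0,0,30])

```text
time_s: 2.58
ee_pos: [601.8, -303.8, 45.3]
ee_rot: [-180.0, -0.0, -91.8]
force: [-0.1, -0.4, 0.9]
gripper_width: 48.0
```

Emit:
servo_tool(motion=[0,0,20,0,0,0,30,0,0,30,0,0,0,30,6,0,35,0,0,0.04,30,6,10,30,0,0,0.04,30,6,20,0,0,0,0.04,30,-2,30,0,0,0,0,30,-3,38,0,0,0,0,30,-3,38,0,0,0,0,30,-3,38,0,0,0,0,30,-3,38,0,0,0,0,30])

```text
time_s: 3.42
ee_pos: [604.2, -89.7, 158.5]
ee_rot: [179.8, 0.1, -85.0]
force: [-0.3, 0.1, -4.9]
gripper_width: 48.1
```

Emit:
servo_tool(motion=[-2.5,38,0,0,0,0,30,-2.5,38,0,0,0,0,30,-2.5,38,0,0,0,0,30,-3,38,0,0,0,0,30,-3,38,0,0,0,0,30,-3,32,0,0,0,0,30,-2,20,0,0,0,0,30,0,0,0,0,0,0,30,0,0,0,0,0,0,30,0,0,0,0,0,0,30])

```text
time_s: 4.25
ee_pos: [586.5, 149.9, 159.0]
ee_rot: [179.9, -0.1, -85.0]
force: [0.6, -0.0, -5.4]
gripper_width: 47.8
```

Run:
```python
from h import *
g=grab_frame('side'); save('s2.png',cv2.resize(g['image'][100:300,100:340],None,fx=3,fy=3))
```

```text
(no output)
```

View pics/s2.png

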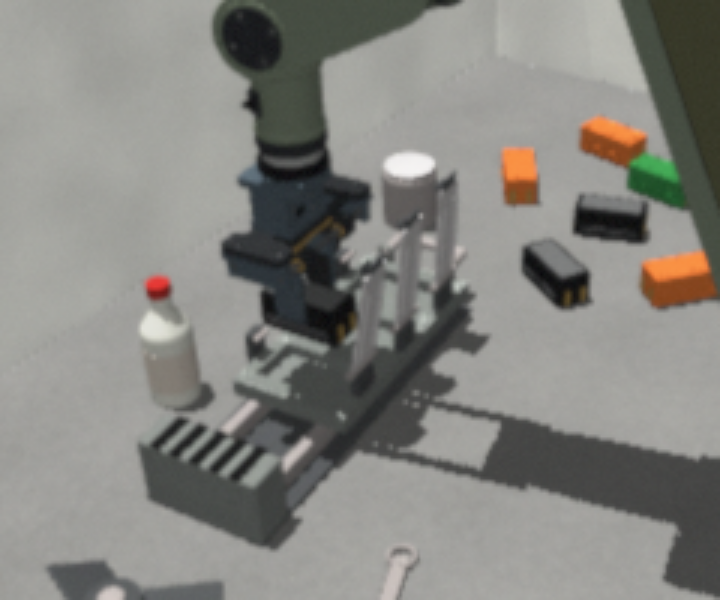

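The pack, at (310,310) in the crop, is held level over bay2. Now I'll lower it.

Emit:
servo_tool(motion=[0,2,-20,0,0,0,30,0,0,-20,0,0,0,30,0,0,-20,0,0,0,30,0,0,-10,0,0,0,30,0,0,-5,0,0,0,30,0,0,-2,0,0,0,30,0,0,0,0,0,0,30,0,0,0,0,0,0,30])

```text
time_s: 4.97
ee_pos: [588.0, 152.4, 84.1]
ee_rot: [-179.9, 0.0, -85.0]
force: [-0.4, 0.0, -5.0]
gripper_width: 48.1
```

Emit:
servo_tool(motion=[-1.5,0,-2.5,0,0,0,30,0,0,-1.5,0,0,0,30,0,0,0,0,0,0,30,0,0,0,0,0,0,30])

```text
time_s: 5.3
ee_pos: [586.0, 152.6, 80.2]
ee_rot: [-179.9, 0.0, -85.0]
force: [-1.9, -0.9, 2.4]
gripper_width: 47.9
```

Emit:
servo_tool(motion=[0,0,0,0,0,0,75,0,0,0,0,0,0,75,0,0,0,0,0,0,75,0,0,5,0,0,0,75,0,0,20,0,0,0,75,0,0,35,0,0,0,75,2,-20,25,0,0,0,75,3,-39,0,0,0,0,75,3,-39,0,0,0,0,75,3,-39,0,0,0,0,75])

```text
time_s: 6.13
ee_pos: [597.0, 14.4, 165.2]
ee_rot: [-179.9, -0.0, -84.9]
force: [0.3, -0.4, -0.8]
gripper_width: 68.6
```

Emit:
servo_tool(motion=[3,-39,0,0,0,0,75,3,-39,0,0,0,0,75,3,-39,0,0,0,0,75,3,-39,0,0,0,0,75,3,-39,0,0,0,0,90,3,-39,0,0,0,0,100,0,-20,0,0,0,0,100])

```text
time_s: 6.72
ee_pos: [614.9, -243.2, 164.2]
ee_rot: [-179.9, -0.1, -85.1]
force: [0.7, 0.3, 0.0]
gripper_width: 85.4
```

Run:
```python
from h import *
f=packs(); g=grab_frame('side'); save('s3.png',np.hstack([cv2.resize(f['image'][120:240,180:420],(480,240)),cv2.resize(g['image'][140:280,120:300],(311,240))]))
print(sensors.state()['ee_pos'])
```

```text
pack [ 467.3 -381.9] 100 48 lenDir 17.6 yaw(width) -72.4 z 51.7
[ 614.51948964 -242.44213748  163.88956047]
```

View pics/s3.png

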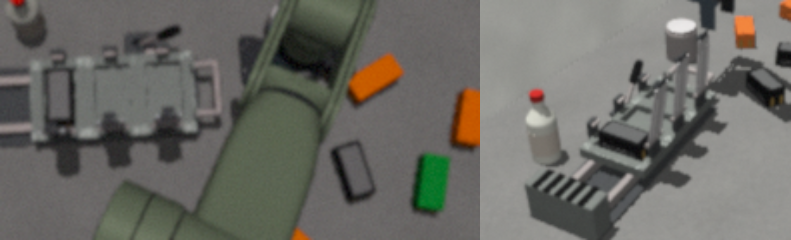

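Pack A sits in bay2 at (62,95). The pack at (355,168), C, is next.

Emit:
servo_tool(motion=[-25,-23,-5,0,0,0.04,100,-25,-23,-5,0,0,0.04,100,-25,-23,-5,0,0,0.04,100,-25,-23,-10,0,0,0.04,100,-25,-24,-10,0,0,0.04,100,-22,-23,-10,0,0,0.027,100,0,0,-25,0,0,0,100,0,0,-25,0,0,0,100,0,0,-15,0,0,0,100,0,0,0,0,0,0,100])

```text
time_s: 7.65
ee_pos: [465.9, -375.1, 50.9]
ee_rot: [179.8, 0.4, -72.0]
force: [-0.2, 0.3, -0.6]
gripper_width: 91.2
```

Emit:
servo_tool(motion=[0,0,0,0,0,0,100,0,0,0,0,0,0,100])

```text
time_s: 7.82
ee_pos: [468.7, -377.4, 55.2]
ee_rot: [-179.9, -0.1, -71.9]
force: [-0.3, -1.4, 0.5]
gripper_width: 91.3
```

Emit:
servo_tool(motion=[-1.5,-4,-8,0,0,0,100,0,0,-6,0,0,0,100,0,0,0,0,0,0,60,0,0,0,0,0,0,30,0,0,0,0,0,0,30,0,0,0,0,0,0,30,0,0,0,0,0,0,30,0,0,0,0,0,0,30,0,0,0,0,0,0,30], newtons=40)

```text
time_s: 8.57
ee_pos: [466.6, -382.1, 40.3]
ee_rot: [-180.0, -0.1, -72.0]
force: [0.0, 1.1, -0.4]
gripper_width: 47.9
```

Emit:
servo_tool(motion=[0,0,20,0,0,0,30,0,0,35,0,0,0,30,8,8,35,0,0,-0.04,30,22,22,26,0,0,-0.04,30,25,30,5,0,0,-0.04,30,25,30,0,0,0,-0.04,30,25,30,0,0,0,-0.04,30,25,30,0,0,0,-0.027,30,19,30,0,0,0,0,30,-2.5,30,0,0,0,0,30])

```text
time_s: 9.4
ee_pos: [616.3, -169.5, 159.7]
ee_rot: [-179.8, -0.0, -84.9]
force: [1.0, 0.4, -2.5]
gripper_width: 48.1
```

Emit:
servo_tool(motion=[-2.5,36,0,0,0,0,30,-3,36,0,0,0,0,30,-3,36,0,0,0,0,30,-3,36,0,0,0,0,30,-3,36,0,0,0,0,30,-3,30,0,0,0,0,30,-2,20,0,0,0,0,30,0,0,0,0,0,0,30,0,0,0,0,0,0,30,0,0,0,0,0,0,30])

```text
time_s: 10.23
ee_pos: [592.7, 58.0, 160.3]
ee_rot: [179.9, -0.0, -85.0]
force: [0.1, 0.1, -4.2]
gripper_width: 48.2
```

Emit:
servo_tool(motion=[0,0,-20,0,0,0,30,0,0,-25,0,0,0,30,0,0,-20,0,0,0,30,0,0,-10,0,0,0,30,0,0,-5,0,0,0,30,0,0,-2,0,0,0,30,0,0,0,0,0,0,30,0,0,0,0,0,0,30])

```text
time_s: 10.9
ee_pos: [594.1, 58.3, 80.1]
ee_rot: [-179.9, -0.0, -85.0]
force: [-0.4, 0.4, -3.3]
gripper_width: 47.8
```

Emit:
servo_tool(motion=[0,0,-3,0,0,0,30,0,0,-2,0,0,0,30,0,0,0,0,0,0,30,0,0,0,0,0,0,30])

```text
time_s: 11.23
ee_pos: [593.9, 58.6, 75.2]
ee_rot: [-179.9, -0.0, -85.0]
force: [-0.7, 0.1, 3.0]
gripper_width: 47.9
```

Emit:
servo_tool(motion=[0,0,0,0,0,0,75,0,0,0,0,0,0,75,0,0,0,0,0,0,75,0,0,5,0,0,0,75,0,0,20,0,0,0,75,0,0,35,0,0,0,75,2,-20,25,0,0,0,75,3,-39,0,0,0,0,75,3,-39,0,0,0,0,75])

```text
time_s: 11.98
ee_pos: [602.6, -39.7, 161.8]
ee_rot: [-179.7, -0.1, -84.8]
force: [1.5, 0.3, -1.2]
gripper_width: 68.7
```

Run:
```python
from h import *
f=packs(); g=grab_frame('side'); save('s4.png',np.hstack([cv2.resize(f['image'][120:240,180:420],(480,240)),cv2.resize(g['image'][140:280,120:300],(311,240))]))
print(sensors.state()['ee_pos'])
```

```text
pack [ 466.5 -214.3] 100 48 lenDir -30.2 yaw(width) -120.2 z 51.2
[601.72251226 -44.25810064 159.88482892]
```

View pics/s4.png

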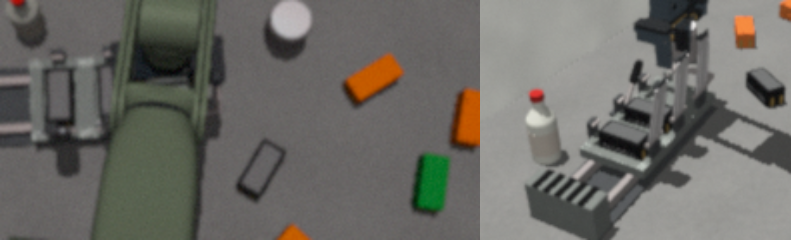

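Emit:
servo_tool(motion=[3,-39,0,0,0,0,85,3,-39,0,0,0,0,100,3,-39,0,0,0,0,100,0,-39,0,0,0,0,100,-24,-14,0,0,0,-0.1,100,-24,0,0,0,0,-0.1,100,-24,0,0,0,0,-0.1,100,-24,0,-10,0,0,-0.1,100,-24,0,-20,0,0,-0.1,100,-24,0,-20,0,0,-0.114,100])

```text
time_s: 12.92
ee_pos: [465.7, -209.2, 109.3]
ee_rot: [-179.9, 0.0, -120.4]
force: [-0.1, -0.4, 0.5]
gripper_width: 91.2
```

Emit:
servo_tool(motion=[0,0,-15,0,0,0,100,0,0,0,0,0,0,100,0,0,0,0,0,0,100])

```text
time_s: 13.17
ee_pos: [466.4, -209.2, 94.0]
ee_rot: [180.0, 0.0, -120.1]
force: [0.6, -0.6, 0.2]
gripper_width: 91.2
```

Emit:
servo_tool(motion=[0,-5,-20,0,0,0,100,0,0,-20,0,0,0,100,0,0,-13,0,0,0,100,0,0,0,0,0,0,100,0,0,0,0,0,0,30,0,0,0,0,0,0,30,0,0,0,0,0,0,30,0,0,0,0,0,0,30,0,0,0,0,0,0,30,0,0,0,0,0,0,30])

```text
time_s: 14.0
ee_pos: [466.4, -214.6, 41.5]
ee_rot: [-179.9, 0.0, -120.2]
force: [-0.1, -0.9, 0.1]
gripper_width: 54.4
```

Emit:
servo_tool(motion=[0,0,0,0,0,0,30])

```text
time_s: 14.08
ee_pos: [466.2, -214.7, 41.3]
ee_rot: [-180.0, -0.0, -120.1]
force: [-1.0, -1.1, 3.7]
gripper_width: 47.8
```

Emit:
servo_tool(motion=[0,0,20,0,0,0,30,0,0,35,0,0,0,30,10,0,35,0,0,0.1,30,24,-4,29,0,0,0.1,30,30,-4,0,0,0,0.1,30,30,0,0,0,0,0.1,30,30,0,0,0,0,0.1,30,24,10,0,0,0,0.112,30,0,25,0,0,0,0,30,-2.5,30,0,0,0,0,30])

```text
time_s: 14.92
ee_pos: [612.5, -157.9, 157.7]
ee_rot: [179.9, 0.0, -85.2]
force: [0.4, 0.7, -4.7]
gripper_width: 47.4
```

Emit:
servo_tool(motion=[-2.5,35,0,0,0,0,30,-3,35,0,0,0,0,30,-3,30,0,0,0,0,30,-2,20,0,0,0,0,30,0,0,0,0,0,0,30,0,0,0,0,0,0,30,0,0,0,0,0,0,30])

```text
time_s: 15.5
ee_pos: [600.7, -37.9, 159.1]
ee_rot: [179.9, -0.0, -85.1]
force: [0.5, 0.2, -5.2]
gripper_width: 47.3
```

Emit:
servo_tool(motion=[0,1,-20,0,0,0,30,0,0,-25,0,0,0,30,0,0,-20,0,0,0,30,0,0,-10,0,0,0,30,0,0,-5,0,0,0,30,0,0,-2,0,0,0,30,-1,0,-1,0,0,0,30,0,0,0,0,0,0,30,0,0,0,0,0,0,30])

```text
time_s: 16.25
ee_pos: [600.8, -36.7, 78.1]
ee_rot: [-179.9, -0.0, -85.1]
force: [-0.2, 0.5, -3.8]
gripper_width: 47.5
```

Emit:
servo_tool(motion=[0,0,-2,0,0,0,30,0,0,-1,0,0,0,30,0,0,0,0,0,0,30,0,0,0,0,0,0,30])

```text
time_s: 16.58
ee_pos: [601.2, -36.6, 76.3]
ee_rot: [-179.8, -0.0, -85.1]
force: [-1.5, 0.4, 5.8]
gripper_width: 48.0
```

Emit:
servo_tool(motion=[0,0,0,0,0,0,75,0,0,0,0,0,0,75,0,0,0,0,0,0,75,0,0,5,0,0,0,75,0,0,25,0,0,0,75,0,0,38,0,0,0,75,0,0,40,0,0,0,75,0,0,40,0,0,0,40,0,0,40,0,0,0,0,0,-15,10,0,0,0.12,0])

```text
time_s: 17.42
ee_pos: [602.9, -50.0, 280.0]
ee_rot: [-179.3, -0.2, -78.0]
force: [0.7, -0.8, 0.1]
gripper_width: 51.1
```

Emit:
servo_tool(motion=[0,-30,0,0,0,0.12,0,0,-30,0,0,0,0.12,0,0,-20,0,0,0,0.12,0,0,0,0,0,0,0.12,0,0,0,0,0,0,0.12,0,0,0,0,0,0,0.12,0,0,0,0,0,0,0.12,0,0,0,0,0,0,0.12,0,0,0,0,0,0,0.12,0,0,0,0,0,0,0.12,0])

```text
time_s: 18.25
ee_pos: [600.1, -131.5, 272.2]
ee_rot: [180.0, -0.0, -9.1]
force: [-0.1, 0.6, 0.5]
gripper_width: 0.8
```

Emit:
servo_tool(motion=[0,0,0,0,0,0.12,0,0,0,0,0,0,0.12,0,0,0,0,0,0,0,0])

```text
time_s: 18.5
ee_pos: [600.1, -131.5, 272.2]
ee_rot: [180.0, -0.0, 4.4]
force: [0.1, 0.5, 0.4]
gripper_width: 0.3
```

Run:
```python
from h import *
s=sensors.state();print(s['ee_pos'],s['ee_rot'],s['gripper_width'],s['time_s'])
f=grab_frame('top'); g=grab_frame('side'); save('s5.png',np.hstack([cv2.resize(f['image'][130:210,140:300],(480,240)),cv2.resize(g['image'][140:280,120:300],(311,240))]))
for n,f in(('t',f),('s',g)):
    P=pts(f); 
    R=np.array([[np.cos(np.radians(5)),np.sin(np.radians(5))],[-np.sin(np.radians(5)),np.cos(np.radians(5))]])
    d=(P[...,:2]-[588,107.5])@R.T
    for i,y in enumerate((-145,-50,45)):
        m=(abs(d[...,1]-y)<20)&(d[...,0]>-130)&(d[...,0]<-50)&(P[...,2]>100)&(P[...,2]<240)
        if m.sum()>5:
            q=np.c_[d[m],P[m][:,2]]; print(n,i,m.sum(),q.min(0).round(),q.max(0).round(), np.polyfit(q[:,2],q[:,0],1).round(3), np.median(q[:,1]).round(1))
        m=(abs(d[...,1]-y)<24)&(abs(d[...,0])<50)&(P[...,2]>70)&(P[...,2]<90)
        if m.sum()>20: 
            q=np.c_[d[m],P[m][:,2]]; print('  pack',m.sum(),np.median(q,0).round(1),q.min(0).round(),q.max(0).round())
```

```text
[ 600.11667385 -131.50977758  272.20047818] [ 1.79995072e+02 -1.44117626e-02  4.40595778e+00] 0.32948678117516617 18.5
t 0 32 [ -82. -142.  116.] [ -64. -125.  235.] [ 8.0000e-03 -7.6762e+01] -131.7
  pack 256 [  11.  -138.9   79.8] [ -46. -166.   70.] [  50. -121.   89.]
t 1 77 [-85. -70. 102.] [-65. -30. 235.] [-3.0000e-02 -7.1294e+01] -48.6
  pack 331 [  2.3 -49.8  79.3] [-48. -73.  71.] [ 50. -26.  88.]
t 2 55 [-95.  27. 122.] [-74.  63. 235.] [-6.8000e-02 -7.1013e+01] 42.5
  pack 351 [-1.8 44.6 79.9] [-49.  22.  71.] [48. 69. 88.]
s 0 182 [ -86. -164.  101.] [ -65. -125.  234.] [-4.0000e-02 -6.9678e+01] -144.2
  pack 90 [  -2.7 -145.6   78.6] [ -50. -168.   70.] [  50. -121.   84.]
s 1 194 [-86. -70. 101.] [-68. -30. 233.] [ -0.07  -66.936] -50.8
  pack 151 [ 11.9 -45.9  79.1] [-50. -73.  71.] [ 50. -26.  83.]
s 2 209 [-95.  26. 102.] [-71.  65. 231.] [ -0.136 -61.639] 45.1
  pack 253 [-1.2 49.7 79.5] [-50.  21.  70.] [48. 69. 84.]
```

View pics/s5.png

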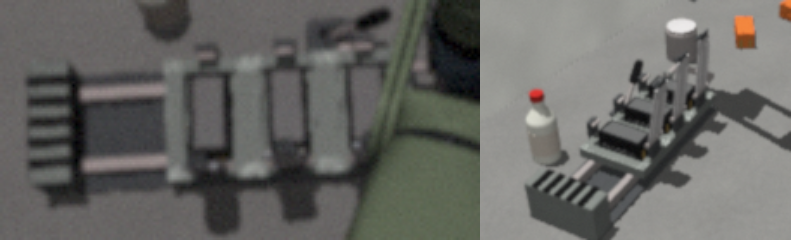

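All three packs are seated: their tops are at z≈80 and centred within about 3 mm. Now for the covers, starting with cover0.

Emit:
servo_tool(motion=[-30,0,0,0,0,0.01,0,-30,0,0,0,0,0,0,-30,0,0,0,0,0,0,-30,0,0,0,0,0,0,-2,25,-10,0,0,0,0,0,30,-15,0,0,0,0,0,25,-15,0,0,0,0,5,5,-7,0,0,0,0,0,0,0,0,0,0,0,0,0,0,0,0,0], newtons=40)

```text
$.motion: bad value
```

Emit:
servo_tool(motion=[0,0,0,0,0,0,0])

```text
time_s: 18.68
ee_pos: [600.2, -131.5, 272.1]
ee_rot: [180.0, -0.0, 4.2]
force: [-0.1, 0.2, -0.4]
gripper_width: 0.5
```

Emit:
servo_tool(motion=[-30,0,0,0,0,0.012,0,-30,0,0,0,0,0,0,-30,0,0,0,0,0,0,-30,0,0,0,0,0,0,-2,25,-10,0,0,0,0,0,30,-15,0,0,0,0,0,25,-15,0,0,0,0,5,5,-7,0,0,0,0,0,0,0,0,0,0,0,0,0,0,0,0,0,0], newtons=40)

```text
time_s: 19.52
ee_pos: [483.6, -46.9, 225.1]
ee_rot: [180.0, -0.0, 5.0]
force: [-0.4, -0.2, 1.2]
gripper_width: 0.2
```

Emit:
servo_tool(motion=[22,2,0,0,0,0,0,14.5,1.3,1,0,0,0,0,21,1.8,-2,0,0,0,0,20,1.7,-5,0,0,0,0,19,1.7,-9,0,0,0,0,17,1.5,-12,0,0,0,0,15,1.3,-15,0,0,0,0,13,1.1,-17,0,0,0,0,10,0.9,-19,0,0,0,0,7,0.6,-20,0,0,0,0])

```text
time_s: 20.35
ee_pos: [643.4, -34.4, 127.4]
ee_rot: [179.9, -0.1, 4.9]
force: [-1.5, 0.1, 2.5]
gripper_width: 0.2
```

Emit:
servo_tool(motion=[2,0,-8,0,0,0,0,0,0,-3,0,0,0,0,0,0,0,0,0,0,0])

```text
time_s: 20.6
ee_pos: [644.2, -33.8, 116.6]
ee_rot: [180.0, -0.1, 4.9]
force: [-0.4, -0.6, 0.5]
gripper_width: 0.4
```

Emit:
servo_tool(motion=[2,0,-4,0,0,0,0,0,0,-3,0,0,0,0,0,0,-2,0,0,0,0,0,0,0,0,0,0,0])

```text
time_s: 20.93
ee_pos: [645.8, -32.9, 107.5]
ee_rot: [180.0, -0.1, 5.0]
force: [0.1, -0.8, 1.6]
gripper_width: 0.3
```

Run:
```python
from h import *
g=grab_frame('side'); save('s6.png',cv2.resize(g['image'][120:270,130:310],None,fx=3.5,fy=3.5))
```

```text
(no output)
```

View pics/s6.png

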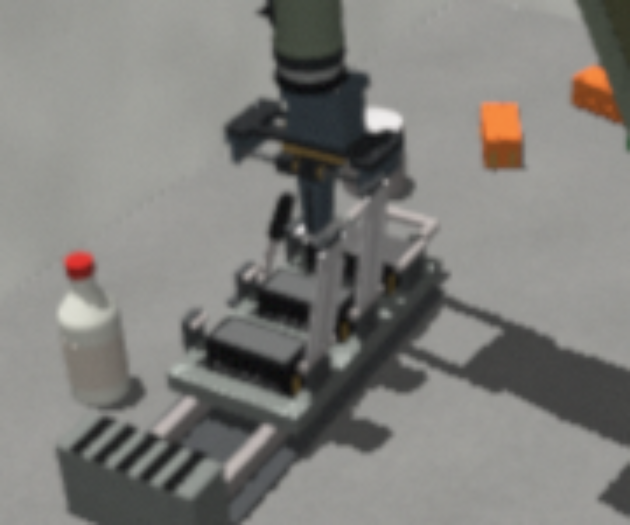

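The finger is down over bay0 and the flap lies under it, with flaps 1 and 2 still standing. I'll keep pressing.

Emit:
servo_tool(motion=[0,0,-2,0,0,0,0,0,0,-1,0,0,0,0,0,0,0,0,0,0,0])

```text
time_s: 21.23
ee_pos: [645.9, -32.7, 104.6]
ee_rot: [180.0, -0.1, 5.0]
force: [-0.7, -1.3, 4.5]
gripper_width: 0.5
```

Emit:
servo_tool(motion=[0,0,-2,0,0,0,0,0,0,0,0,0,0,0])

```text
time_s: 21.4
ee_pos: [645.9, -32.7, 104.4]
ee_rot: [180.0, -0.1, 5.0]
force: [-3.9, -0.8, 13.7]
gripper_width: 0.7
```

Emit:
servo_tool(motion=[0,0,-2,0,0,0,0,0,0,0,0,0,0,0])

```text
time_s: 21.57
ee_pos: [646.0, -32.7, 104.3]
ee_rot: [180.0, -0.2, 5.0]
force: [-7.0, -1.2, 22.3]
gripper_width: 0.5
```

Emit:
servo_tool(motion=[0,0,5,0,0,0,0,0,0,20,0,0,0,0,0,0,35,0,0,0,0,0,0,40,0,0,0,0,0,0,40,0,0,0,0,0,0,31,0,0,0,0])

```text
time_s: 22.07
ee_pos: [646.2, -32.2, 274.0]
ee_rot: [-180.0, -0.2, 5.0]
force: [-0.0, 0.9, 0.2]
gripper_width: 0.5
```

Run:
```python
from h import *
print(sensors.state()['ee_pos'])
g=grab_frame('side'); save('s7.png',cv2.resize(g['image'][120:270,130:310],None,fx=3.5,fy=3.5))
```

```text
[646.17960273 -32.15886235 274.01015539]
```

View pics/s7.png

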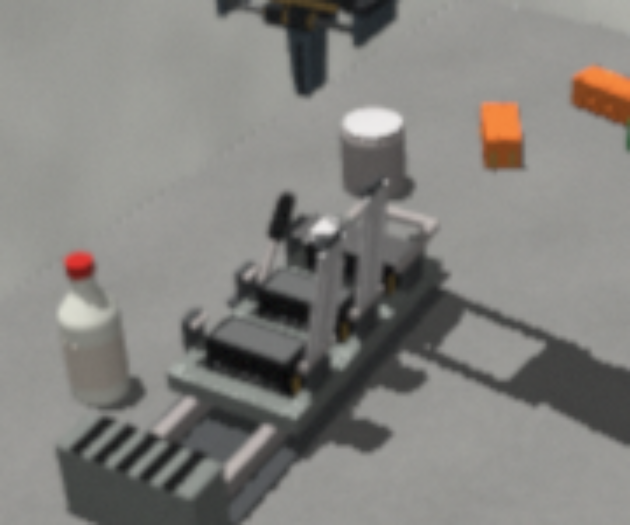

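Cover0 is shut and stays shut. Next is cover1.

Emit:
servo_tool(motion=[-34,16,0,0,0,0,0,-34,16,0,0,0,0,0,-34,16,0,0,0,0,0,-34,16,0,0,0,0,0,-35,16,0,0,0,0,0,0,0,-25,0,0,0,0,0,0,-24,0,0,0,0,0,0,0,0,0,0,0,0,0,0,0,0,0,0])

```text
time_s: 22.87
ee_pos: [474.0, 47.6, 221.2]
ee_rot: [-180.0, 0.1, 5.0]
force: [0.2, -0.7, 0.4]
gripper_width: 0.3
```

Emit:
servo_tool(motion=[23,2,3,0,0,0,0,14.5,1.3,1,0,0,0,0,21,1.8,-2,0,0,0,0,20,1.7,-5,0,0,0,0,19,1.7,-9,0,0,0,0,17,1.5,-12,0,0,0,0,15,1.3,-15,0,0,0,0,13,1.1,-17,0,0,0,0,10,0.9,-19,0,0,0,0,7,0.6,-20,0,0,0,0])

```text
time_s: 23.7
ee_pos: [636.5, 61.3, 127.6]
ee_rot: [-180.0, -0.1, 4.9]
force: [-2.1, -0.1, 2.5]
gripper_width: 0.6
```

Emit:
servo_tool(motion=[3,0,-8,0,0,0,0,1,0,-6,0,0,0,0,0,0,-3,0,0,0,0,0,0,-2,0,0,0,0,0,0,0,0,0,0,0])

```text
time_s: 24.12
ee_pos: [638.6, 61.2, 108.7]
ee_rot: [180.0, -0.1, 5.0]
force: [-0.0, -0.5, -0.2]
gripper_width: 0.7
```

Emit:
servo_tool(motion=[0,0,-2,0,0,0,0,0,0,-2,0,0,0,0,0,0,-2,0,0,0,0,0,0,0,0,0,0,0])

```text
time_s: 24.45
ee_pos: [638.8, 61.3, 104.4]
ee_rot: [180.0, -0.2, 5.0]
force: [-2.0, -0.7, 11.4]
gripper_width: 0.3
```

Emit:
servo_tool(motion=[0,0,-2,0,0,0,0,0,0,0,0,0,0,0])

```text
time_s: 24.62
ee_pos: [638.8, 61.3, 104.3]
ee_rot: [180.0, -0.2, 5.0]
force: [-6.5, -0.5, 19.7]
gripper_width: 0.3
```

Next, lift off and go to cover2.

Emit:
servo_tool(motion=[0,0,5,0,0,0,0,0,0,20,0,0,0,0,0,0,35,0,0,0,0,0,0,40,0,0,0,0,0,0,40,0,0,0,0,0,0,32,0,0,0,0,0,0,0,0,0,0,0])

```text
time_s: 25.2
ee_pos: [641.2, 61.5, 280.3]
ee_rot: [180.0, -0.9, 5.0]
force: [0.8, 0.3, 1.2]
gripper_width: 0.2
```

Emit:
servo_tool(motion=[-34,16,0,0,0,0,0,-34,16,0,0,0,0,0,-34,16,0,0,0,0,0,-34,16,0,0,0,0,0,-36,16,0,0,0,0,0,0,0,-25,0,0,0,0,0,0,-24,0,0,0,0,0,0,0,0,0,0,0,0,0,0,0,0,0,0])

```text
time_s: 25.95
ee_pos: [465.4, 141.1, 222.2]
ee_rot: [180.0, 0.1, 5.0]
force: [0.3, 0.3, -0.3]
gripper_width: 0.3
```

Run:
```python
from h import *
print(sensors.state()['ee_pos'])
g=grab_frame('side'); save('s8.png',cv2.resize(g['image'][120:270,130:310],None,fx=3.5,fy=3.5))
```

```text
[465.39613411 141.13966859 222.15213708]
```

View pics/s8.png

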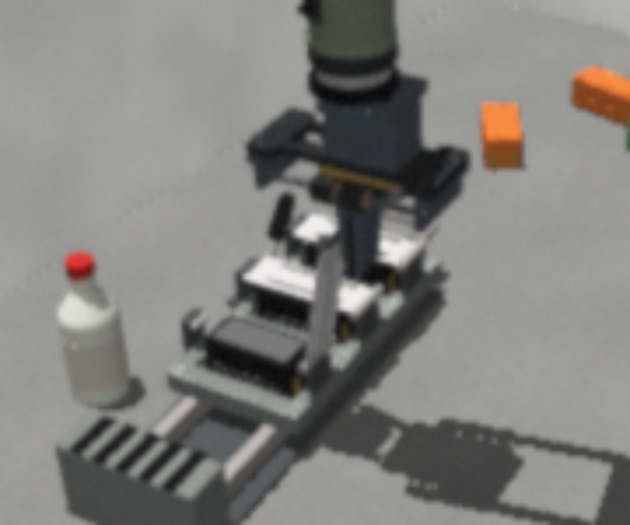

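Covers 0 and 1 are down. Now cover2.

Emit:
servo_tool(motion=[24,3,3,0,0,0,0,14.5,1.3,1,0,0,0,0,21,1.8,-2,0,0,0,0,20,1.7,-5,0,0,0,0,19,1.7,-9,0,0,0,0,17,1.5,-12,0,0,0,0,15,1.3,-15,0,0,0,0,13,1.1,-17,0,0,0,0,10,0.9,-19,0,0,0,0,7,0.6,-20,0,0,0,0])

```text
time_s: 26.83
ee_pos: [629.1, 156.1, 128.9]
ee_rot: [-180.0, -0.2, 4.9]
force: [-2.5, -0.5, 2.1]
gripper_width: 0.7
```

Emit:
servo_tool(motion=[3,0,-8,0,0,0,0,1,0,-6,0,0,0,0,0,0,-3,0,0,0,0,0,0,-2,0,0,0,0,0,0,0,0,0,0,0])

```text
time_s: 27.25
ee_pos: [631.2, 156.1, 109.9]
ee_rot: [-180.0, -0.1, 5.0]
force: [0.9, -0.6, -0.1]
gripper_width: 0.6
```

Emit:
servo_tool(motion=[0,0,-2,0,0,0,0,0,0,-2,0,0,0,0,0,0,-2,0,0,0,0,0,0,0,0,0,0,0])

```text
time_s: 27.58
ee_pos: [631.3, 156.2, 104.4]
ee_rot: [-180.0, -0.1, 5.0]
force: [-0.1, -1.0, 6.3]
gripper_width: 0.2
```

Emit:
servo_tool(motion=[0,0,-2,0,0,0,0,0,0,0,0,0,0,0])

```text
time_s: 27.75
ee_pos: [631.3, 156.2, 104.3]
ee_rot: [-180.0, -0.2, 5.0]
force: [-3.4, -1.1, 14.6]
gripper_width: 0.5
```

Emit:
servo_tool(motion=[0,0,-2,0,0,0,0,0,0,0,0,0,0,0])

```text
time_s: 27.92
ee_pos: [631.4, 156.3, 104.2]
ee_rot: [-180.0, -0.2, 5.0]
force: [-5.8, -2.0, 23.4]
gripper_width: 0.5
```

Emit:
servo_tool(motion=[0,0,5,0,0,0,0,0,0,20,0,0,0,0,0,0,30,0,0,0,0,0,0,30,0,0,0,0,0,-38,0,0,0,0,0,0,-38,0,0,0,0,0,0,-38,0,0,0,0,0,0,-38,0,0,0,0,0,0,-38,0,0,0,0,0,0,-38,0,0,0,0,0])

```text
time_s: 28.75
ee_pos: [630.2, -73.3, 183.7]
ee_rot: [-180.0, 0.0, 5.0]
force: [1.6, -0.5, -0.7]
gripper_width: 0.6
```

Emit:
servo_tool(motion=[0,-38,0,0,0,0,0,0,-38,0,0,0,0,0,0,-38,0,0,0,0,0,0,0,0,0,0,0,0])

```text
time_s: 29.08
ee_pos: [630.2, -192.6, 183.4]
ee_rot: [179.8, 0.0, 4.7]
force: [0.6, 0.2, -0.4]
gripper_width: 0.5
```

```bash
cat > chk.py <<'E'
from h import *
import sys
s=sensors.state();print(s['ee_pos'],s['time_s'])
f=grab_frame('top'); g=grab_frame('side'); save(sys.argv[1],np.hstack([cv2.resize(f['image'][120:210,140:310],(453,240)),cv2.resize(g['image'][140:280,120:300],(311,240))]))
R=np.array([[np.cos(np.radians(5)),np.sin(np.radians(5))],[-np.sin(np.radians(5)),np.cos(np.radians(5))]])
P=pts(f); d=(P[...,:2]-[588,107.5])@R.T; z=P[...,2]
sh=float(sys.argv[2]) if len(sys.argv)>2 else 0
for i,y in enumerate((-145,-50,45)):
    m=(abs(d[...,1]-y-sh)<16)&(d[...,0]>-50)&(d[...,0]<60)&(z>70)
    if m.sum()>10: print('cover',i,m.sum(),'z',np.percentile(z[m],[5,50,95]).round(1),'slope',np.polyfit(d[m][:,0],z[m],1)[0].round(3))
m=(abs(d[...,0])<40)&(z>57)&(z<80)&(d[...,1]<-70)&(d[...,1]>-270)
m&=(d[...,1]<-150+sh-20)
if m.sum()>3: print('handle y',m.sum(),np.percentile(d[m][:,1],[5,50,95]).round(1))
m=(d[...,0]>88)&(d[...,0]<125)&(z>40)&(z<130)&(d[...,1]>-190)&(d[...,1]<30)
if m.sum()>3: q=np.c_[d[m],z[m]]; print('lever',m.sum(),q.min(0).round(),q.max(0).round(),np.median(q,0).round())
E
python3 chk.py s9.png
```

```text
[ 630.17066175 -192.55037944  183.40354001] 29.0833
cover 0 271 z [82.6 88.7 94.4] slope -0.003
cover 1 270 z [82.8 88.5 94.1] slope -0.009
cover 2 271 z [82.7 88.4 95.4] slope -0.014
handle y 23 [-237.2 -215.7 -196.4]
lever 77 [  92. -180.   40.] [ 111. -121.  105.] [ 101. -154.   81.]
```

View pics/s9.png

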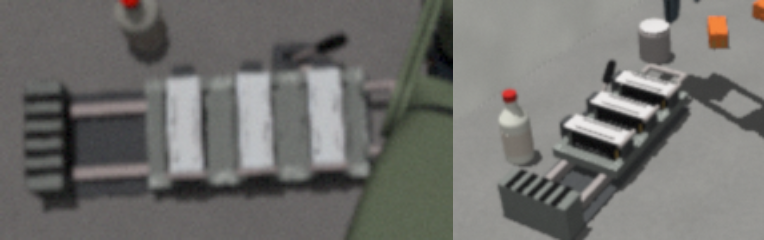

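All three covers are level and shut, with the tops at z≈88.5 and slope ≈0. Next I'll push the handle.

Emit:
servo_tool(motion=[-8,0,-20,0,0,0,0,-8,0,-30,0,0,0,0,0,0,-30,0,0,0,0,0,0,-25,0,0,0,0,0,0,-12,0,0,0,0,0,0,0,0,0,0,0,0,0,0,0,0,0,0])

```text
time_s: 29.77
ee_pos: [615.1, -184.8, 67.2]
ee_rot: [-180.0, -0.0, 5.1]
force: [1.3, -0.1, 0.1]
gripper_width: 0.3
```

Emit:
servo_tool(motion=[-1,10,0,0,0,0,0,-1,10,0,0,0,0,0,-1,10,0,0,0,0,0,-1,10,0,0,0,0,0,-1,10,0,0,0,0,0,-1,10,0,0,0,0,0,-1,10,0,0,0,0,0])

```text
time_s: 30.35
ee_pos: [608.8, -115.2, 68.3]
ee_rot: [179.9, -0.2, 5.0]
force: [2.6, -4.1, 2.9]
gripper_width: 0.3
```

Emit:
servo_tool(motion=[-1,10,0,0,0,0,0,-1,10,0,0,0,0,0,-1,10,0,0,0,0,0,-1,10,0,0,0,0,0,0,8,0,0,0,0,0,0,3,0,0,0,0,0])

```text
time_s: 30.85
ee_pos: [602.2, -62.6, 66.3]
ee_rot: [-179.9, 0.2, 5.0]
force: [-0.5, 0.4, 0.4]
gripper_width: 0.3
```

Emit:
servo_tool(motion=[0,3,0,0,0,0,0,-1,3,0,0,0,0,0,0,3,0,0,0,0,0])

```text
time_s: 31.1
ee_pos: [601.6, -56.0, 66.3]
ee_rot: [180.0, 0.1, 5.0]
force: [-1.7, -4.4, 0.4]
gripper_width: 0.3
```

Emit:
servo_tool(motion=[0,2,0,0,0,0,0,0,2,0,0,0,0,0,0,0,0,0,0,0,0])

```text
time_s: 31.35
ee_pos: [601.7, -55.8, 66.4]
ee_rot: [179.6, 0.2, 5.1]
force: [-0.9, -14.8, -0.9]
gripper_width: 0.3
```

Emit:
servo_tool(motion=[0,2,0,0,0,0,0,0,0,0,0,0,0,0])

```text
time_s: 31.52
ee_pos: [601.7, -55.7, 66.5]
ee_rot: [179.4, 0.2, 5.2]
force: [-1.5, -21.4, -1.3]
gripper_width: 0.1
```

The hard stop holds at 21 N with no further movement, so the carriage is home. I'll back off and check.

Emit:
servo_tool(motion=[0,-15,0,0,0,0,0,1,-25,0,0,0,0,0,0,-12,35,0,0,0,0,0,0,35,0,0,0,0,27,0,15,0,0,0,0,27,0,0,0,0,0,0,27,0,0,0,0,0,0,27,0,0,0,0,0,0,0,0,0,0,0,0,0])

```text
time_s: 32.27
ee_pos: [715.7, -101.1, 150.9]
ee_rot: [-179.9, -0.2, 5.0]
force: [-0.4, -0.2, -0.4]
gripper_width: 0.3
```

```bash
python3 chk.py s10.png 100
```

```text
[ 715.67882476 -101.0955018   150.89810001] 32.2667
cover 0 271 z [82.3 88.  94.7] slope -0.001
cover 1 269 z [82.8 88.6 94.2] slope -0.013
cover 2 270 z [82.9 88.8 94.8] slope -0.013
handle y 12 [-115.9  -99.4  -92.9]
lever 9 [  99. -129.   40.] [ 108. -118.   52.] [ 103. -125.   45.]
```

View pics/s10.png

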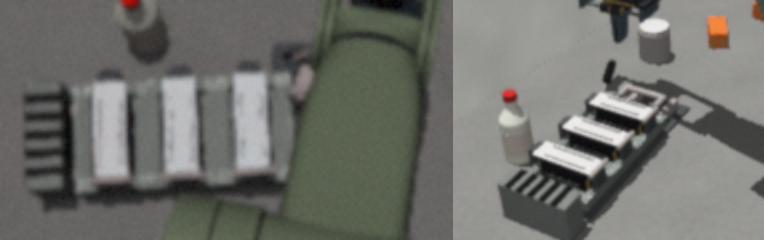

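The carriage is home against the head and the covers are still shut. The lever is still in its free position. Now I'll flip it.

Emit:
servo_tool(motion=[-4,0,-20,0,0,0,0,0,0,-25,0,0,0,0,0,0,-11,0,0,0,0,0,0,0,0,0,0,0,0,0,0,0,0,0,0])

```text
time_s: 32.78
ee_pos: [706.8, -101.7, 95.9]
ee_rot: [-180.0, 0.1, 5.0]
force: [-0.3, 0.4, 0.5]
gripper_width: 0.6
```

Emit:
servo_tool(motion=[0,8,0,0,0,0,0,-1,8,0,0,0,0,0,-1,8,1,0,0,0,0,-1,10,4,0,0,0,0,-1,10,4,0,0,0,0,-1,10,5,0,0,0,0,-1,10,4,0,0,0,0,-1,10,3,0,0,0,0])

```text
time_s: 33.45
ee_pos: [700.9, -26.2, 117.9]
ee_rot: [-180.0, -0.1, 5.0]
force: [1.9, -1.3, 0.4]
gripper_width: 0.2
```

Run:
```python
from h import *
g=grab_frame('side'); save('s11.png',cv2.resize(g['image'][130:270,150:290],None,fx=4,fy=4))
```

```text
(no output)
```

View pics/s11.png

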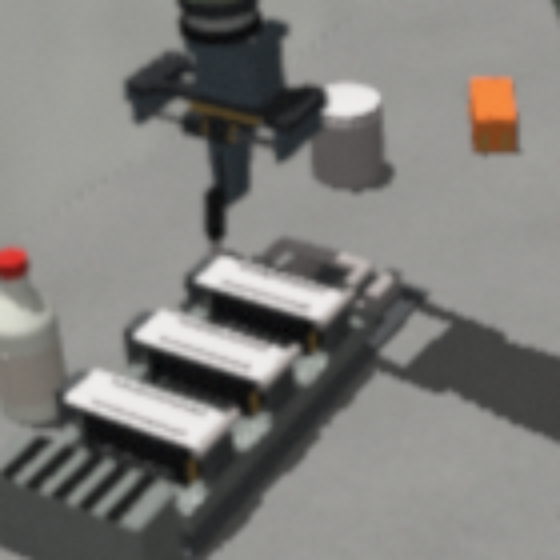

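The finger has brought the lever grip, at (215,212), to about upright. I'll continue.

Emit:
servo_tool(motion=[-1,10,1,0,0,0,0,-1,10,1,0,0,0,0,-1,10,1,0,0,0,0,-1,10,1,0,0,0,0,-1,10,-1,0,0,0,0,-1,10,-4,0,0,0,0,-1,10,-5,0,0,0,0,-1,10,-6,0,0,0,0,0,0,0,0,0,0,0])

```text
time_s: 34.25
ee_pos: [693.2, 49.9, 106.4]
ee_rot: [179.5, -0.1, 5.2]
force: [-1.7, -11.5, 9.4]
gripper_width: 0.1
```

Emit:
servo_tool(motion=[-1,6,-6,0,0,0,0,-1,5,-5,0,0,0,0,0,0,0,0,0,0,0])

```text
time_s: 34.5
ee_pos: [693.5, 51.8, 104.7]
ee_rot: [178.7, -0.5, 5.2]
force: [-10.7, -33.6, 42.8]
gripper_width: 0.2
```

Emit:
servo_tool(motion=[0,-6,10,0,0,0,0,0,-8,15,0,0,0,0,0,-10,35,0,0,0,0,0,-20,35,0,0,0,0,0,-35,20,0,0,0,0,0,-38,0,0,0,0,0,0,-38,0,0,0,0,0,0,-38,0,0,0,0,0,0,-38,0,0,0,0,0,0,-20,0,0,0,0,0])

```text
time_s: 35.33
ee_pos: [690.2, -191.1, 208.0]
ee_rot: [180.0, 0.0, 4.8]
force: [0.5, -0.1, 0.1]
gripper_width: 0.2
```

Emit:
servo_tool(motion=[-20,-30,0,0,0,0,0,-20,-30,0,0,0,0,0,0,0,0,0,0,0,0])

```text
time_s: 35.58
ee_pos: [647.4, -252.3, 208.0]
ee_rot: [179.9, 0.2, 4.7]
force: [0.2, -0.7, 0.3]
gripper_width: 0.4
```

```bash
sed -i "s/d\[...,1\]<30)/d[...,1]<60)/" chk.py; python3 chk.py s12.png 100
python3 - <<'E'
from h import *
g=grab_frame('side'); f=grab_frame('top');save('s13.png',np.hstack([cv2.resize(g['image'][150:280,140:270],(400,400)),cv2.resize(f['image'][120:210,140:230+40],(400,277))[:277] if 0 else cv2.resize(f['image'][110:200,150:240],(400,400))]))
save('t12.png',f['image'])
E
```

```text
[ 647.37119668 -252.33547318  208.01738227] 35.5833
cover 0 269 z [82.  88.2 94.4] slope 0.003
cover 1 273 z [82.  88.1 93.9] slope -0.008
cover 2 275 z [83.3 88.8 94.8] slope -0.014
handle y 100 [-145.1 -137.2  -98.6]
lever 81 [  90. -106.   41.] [114. -28. 101.] [101. -54.  82.]
```

View pics/s13.png

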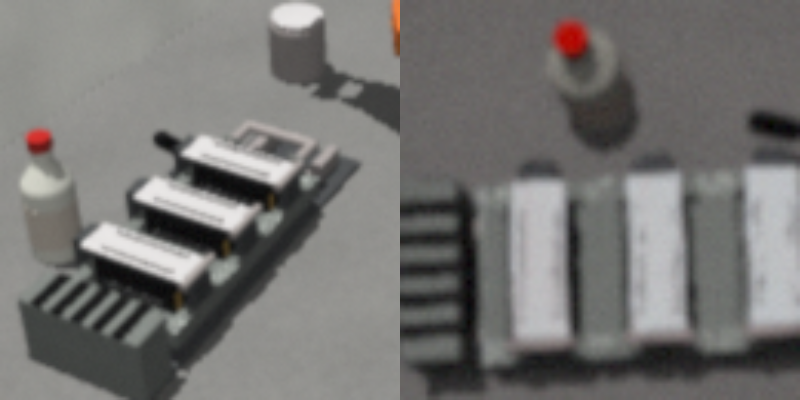

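View pics/t12.png

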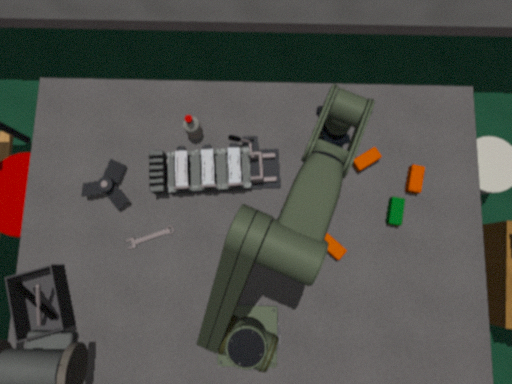

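Run:
```python
from h import *
R=np.array([[np.cos(np.radians(5)),np.sin(np.radians(5))],[-np.sin(np.radians(5)),np.cos(np.radians(5))]])
def an(tag,im,P,ylo,yhi):
    d=(P[...,:2]-[588,107.5])@R.T; z=P[...,2]
    m=(d[...,0]>85)&(d[...,0]<118)&(z>50)&(z<130)&(d[...,1]>ylo)&(d[...,1]<yhi)&(im.max(2)<70)
    if m.sum()<8: print(tag,'few',m.sum());return
    q=np.c_[d[m][:,1],z[m]]; u,s,v=np.linalg.svd(q-q.mean(0)); a=np.degrees(np.arctan2(v[0,0],v[0,1])); 
    print(tag,m.sum(),q.mean(0).round(1),'lean from upright',round((a+90)%180-90,1),'lowY/hiY',q[:,0].min().round(),q[:,0].max().round())
for n in('top','side'):
    an(n+' start',cv2.cvtColor(cv2.imread('pics/%s0.png'%n),cv2.COLOR_BGR2RGB),np.load(n+'0.npy'),-190,-110)
    f=grab_frame(n); an(n+' now',f['image'],pts(f),-100,0)
```

```text
top start 63 [-156.5   84.3] lean from upright -45.4 lowY/hiY -177.0 -136.0
top now 62 [-50.4  83.1] lean from upright 45.4 lowY/hiY -71.0 -29.0
side start 56 [-153.4   81.3] lean from upright -36.2 lowY/hiY -171.0 -136.0
side now 33 [-38.9  86. ] lean from upright 44.4 lowY/hiY -60.0 -27.0
```

The lever lean measures +45° now against −45° at the start, so it is fully over.

Run:
```python
from workcell import env
print(env.job_done())
```

```text
the job is handed in; nothing more can be done
None
```

The job is handed in; it finished at about 36 s of the 210 s allowed. All three black packs stand in bays 0–2 and all three covers are snapped shut. The carriage was then pushed home, and the cam lever flipped over after that. The bottle, can, spanner, propeller and the green and orange look-alikes were not handled.

My last checks, after the arm had moved clear:
- **Covers:** all three are level, with tops at about 88 mm and slope within 0.015.
- **Carriage:** it hit a hard stop at about 21 N. The handle reads about 100 mm further in than at the start, at roughly dock y −140.
- **Lever:** the top view shows a lean of −45° before and +45° after. The side view gave −36° before and +44° after, so the two views disagree on the start value. The end value agrees, and I felt the end stop there: the wrist force reached about 55 N in total, from the fingertips, below the 120 N limit.

No pack was seen to shift and no grip slip showed in the finger opening.

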